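# Sound the rack socket and fit the prop that levels it

### The arm

A 6-joint arm with a two-finger parallel gripper is mounted at the origin on the work surface. World frame = base frame: x ahead of the robot, y to its left, z up, the work surface at z = 0. Lengths are in m, angles in rad, forces in N, time in s.
With the tool pointing down it reaches from about 0.35 to 0.975 m from the base axis. Payload 17.4 kg.
Tool frame: the origin (TCP) lies at the very end of the fingers, on their centre line; the grasp point (between the pads) lies 19 mm behind it; z points along the fingers, y is the direction in which the jaws open and shut (so a half turn about z gives the same grasp; the last joint's range is limited). The gripper opens to 85 mm and grips with 20 to 120 N. Pads are 22 mm wide; open, the fingers measure 114 mm over their backs; the gripper's body (76 mm by 85 mm) begins 54 mm behind the grasp point. The pads swing forward as they close: fully open they stand 13 mm farther back than shut.
Start: joints at [1.156, 0.116, 1.442, -0, 1.584, -0.038], TCP at [0.248, 0.628, 0.231] pointing down, gripper open.
Joint ranges: [-2.83, 2.83], [-0.83, 2.19], [0.07, 2.5], [-1.14, 4.28], [0.01, 3], [-2.97, 2.97]. Speed limits (rad/s): [1.89, 1.89, 2.22, 3.14, 3.14, 3.14].

### API

Orientations are given as [roll, pitch, yaw] about the fixed x, y, z axes, in that order (R = Rz(yaw) Ry(pitch) Rx(roll)).
In Python, from plant import robot, capture, workorder gives the robot as it stands. The module is installed in compiled form; this text tells all that it offers. Calls block until the motion is done:
- robot.move_ptp(position, orientation): joint-space move of the TCP to a pose.
- robot.line_to(position, frame=None, vel=0.15, f_stop=None): straight line of the TCP; frame=None keeps the orientation; vel is the mean speed in m/s. With f_stop (N) it stops when the force on the tool has changed by that much, and returns True; else False.
- robot.movej(angles): joint-space move.
- robot.open_jaws() and robot.grasp(force=None): open the fingers fully, or close them until they stop; force is the grip in N (None keeps the last).
- robot.wait(seconds).
- robot.solve_ik(position, orientation): joint angles nearest the present ones, or None.
- robot.state(): the state.
- capture(name): name is "scene" or "top" or "wrist"; returns a dict with "pixels" (480x640x3 uint8, red, green, blue), "depth" (480x640 float32, m along the optical axis (not along the pixel's ray), 0 where there is no reading), "K" (3x3 intrinsics, pixels), "dist" ([k1, k2, p1, p2, k3] as OpenCV has them; the pictures are not rectified), "eye" and "attitude" of the camera in the world. Camera axes: x right, y down, z forward; pixel columns grow to the right and rows downward; lengths in m; the calibration is good to about 2 mm. A picture is of the moment at which its call begins.
A pose or a line that the arm cannot do raises robot.IKError and nothing moves.
- workorder.sign_off(): hands the job in, once; it reports no verdict.
The state is a dict: "time": time; "joints": joint angles; "joint_vel": joint speeds; "joint_efforts": joint torques, N m; "position": TCP position; "tool_rot": TCP orientation; "force": force on the tool from outside, world axes, zero at the start; "wrist_torque": the same for the moment, N m; "width": opening from 0.0 (shut) to 1.0 (fully open).
Only numpy, scipy, OpenCV 4.12 (cv2) and the standard library are available. Lean on these libraries where they do the work, as an engineer would, in place of code of your own. Each camera call takes 0.05 s, during which the arm holds its last target.

### The job

Take the depth rod from its stand and gently feel for the bottom of the empty socket in the rack base, then put the rod back upright in its stand. Choose the spare prop whose top will come level with the two props already standing in the base, and press it gently into the socket until it is fully home and upright. Fit only that one, do not force anything, and leave the other props standing where they are and the pottery and tools undisturbed.

Things in the scene. Friction and masses are not known exactly. Their poses are not given: they have to be found in the camera images.
- base: Fixed oak beam, 85 x 210 x 72 mm high, on the bench. Origin: centre of its underside; y along the beam. Two clay props (28 mm heads) stand fixed in it 80 mm either side of the middle, each rising 50 mm above the beam's top. In the middle is the empty socket.
- socket_mouth (a point): Centre of the socket's mouth in the beam's top face, 72 mm above the bench; axes as the beam's. A vertical blind hole 22 mm wide with a square edge and a flat, firm bottom. Its depth is not known beforehand: 30, 42 or 54 mm.
- catch (a point): Point on the socket's axis 14 mm below its mouth, between two sprung steel balls on the beam's x sides that stand 3 mm into the hole, 16 mm apart. A prop does not drop in by its weight: push it past them and on to the bottom with 5 to 15 N; they then hold it.
- bottom_a (a joint): Firm cork-lined bottom plate for a 30 mm deep socket, giving 1 mm per 10 N. One of the three plates a, b, c closes the socket, the other two are buried in the beam out of sight. The value is the plate's give (m, downward), 0 while nothing presses on it, so it does not tell beforehand which is in use.
- bottom_b (a joint): Firm cork-lined bottom plate for a 42 mm deep socket, giving 1 mm per 10 N. One of the three plates a, b, c closes the socket, the other two are buried in the beam out of sight. The value is the plate's give (m, downward), 0 while nothing presses on it, so it does not tell beforehand which is in use.
- bottom_c (a joint): Firm cork-lined bottom plate for a 54 mm deep socket, giving 1 mm per 10 N. One of the three plates a, b, c closes the socket, the other two are buried in the beam out of sight. The value is the plate's give (m, downward), 0 while nothing presses on it, so it does not tell beforehand which is in use.
- rod: Loose depth rod, 153 mm long, 90 g: a steel rod 10 mm across and 100 mm long with a wooden handle, 22 mm across and 53 mm long, on top. Stands upright in its stand. Origin: centre of the tip (lower end); z up along the rod.
- stand_mouth (a point): Centre of the hole in the top face of the rod's stand, a fixed wooden block 75 x 75 x 55 mm high on the bench. The hole is 14 mm wide, 45 mm deep, so the stored rod's tip is 10 mm above the bench.
- ware_board: Fixed plain board, 290 x 180 x 12 mm, that the spare props and three cups stand on. Origin: centre of its underside, x along its length.
- prop_short: Loose spare prop, 80 mm long, fired clay, 70 g or so: a round shank 20 mm across with a 4 mm bevelled foot, and a thicker round head, 28 mm across, over its top 22 mm. Stands upright on the ware board. Origin: centre of the foot's underside; z up along the prop.
- prop_middle: Loose spare prop, 92 mm long, fired clay, 70 g or so: a round shank 20 mm across with a 4 mm bevelled foot, and a thicker round head, 28 mm across, over its top 22 mm. Stands upright on the ware board. Origin: centre of the foot's underside; z up along the prop.
- prop_long: Loose spare prop, 104 mm long, fired clay, 70 g or so: a round shank 20 mm across with a 4 mm bevelled foot, and a thicker round head, 28 mm across, over its top 22 mm. Stands upright on the ware board. Origin: centre of the foot's underside; z up along the prop.
- prop_short_top (a point): Centre of the top face of the short prop (80 mm above its foot).
- prop_middle_top (a point): Centre of the top face of the middle prop (92 mm above its foot).
- prop_long_top (a point): Centre of the top face of the long prop (104 mm above its foot).
- cup0: Clay cup, 56 mm wide, 48 mm high, on the ware board; bystander. Origin: centre of its underside.
- cup1: Clay cup as cup0; bystander.
- cup2: Clay cup as cup0; bystander.
- bowl: Clay bowl, 120 mm wide, 50 mm high, on the bench; bystander. Origin: centre of its underside.
- jar: White glaze jar with cork lid, 64 mm wide, 90 mm high, on the bench; bystander. Origin: centre of its underside.
- rib: Flat wooden shaping rib, about 115 x 45 x 6 mm, lying on the bench; bystander.
- brush: Brush lying on the bench; bystander.
Things that resemble listed ones, but are neither listed nor needed, are in the scene too. What is shaped like the prop_middle but turquoise is not meant.

How it is judged:
On the way, in this order (a step that is already met when the one before it is completed fails the run):
1. the rod's tip rests on the bottom of the socket (within 9 mm of its axis), touching it with more than 0.5 N for 0.15 s (horizontal distance between rod and socket_mouth below 0.009 m and z of rod in the frame of socket_mouth below -0.027 m and (contact force between rod and bottom_a above 0.5 N or contact force between rod and bottom_b above 0.5 N or contact force between rod and bottom_c above 0.5 N)), for 0.15 s.
2. a spare prop stands in the socket with its top 47.5 to 52.5 mm above the beam (((z of prop_short_top in the frame of socket_mouth between 0.0475 and 0.0525 m and horizontal distance between prop_short and socket_mouth below 0.003 m and angle between prop_short's own z axis and vertical below 0.06 rad) or (z of prop_middle_top in the frame of socket_mouth between 0.0475 and 0.0525 m and horizontal distance between prop_middle and socket_mouth below 0.003 m and angle between prop_middle's own z axis and vertical below 0.06 rad) or (z of prop_long_top in the frame of socket_mouth between 0.0475 and 0.0525 m and horizontal distance between prop_long and socket_mouth below 0.003 m and angle between prop_long's own z axis and vertical below 0.06 rad))), for 0.2 s.
At the end, for the whole second after the job is handed in: One spare prop rests in the socket within 3 mm of its axis and 0.06 rad of upright, its top 50 mm (+-2.5) above the beam; the other two stand upright within 20 mm of their start; the rod is back in its stand, its tip 42 mm or more down, within 5 mm of the axis and 0.15 rad of upright (((z of prop_short_top in the frame of socket_mouth between 0.0475 and 0.0525 m and horizontal distance between prop_short and socket_mouth below 0.003 m and angle between prop_short's own z axis and vertical below 0.06 rad and linear speed of prop_short below 0.01 m/s and distance of each of prop_middle, prop_long from where it was at the start of the episode below 0.02 m and angle between each of prop_middle, prop_long's own z axis and vertical below 0.1 rad) or (z of prop_middle_top in the frame of socket_mouth between 0.0475 and 0.0525 m and horizontal distance between prop_middle and socket_mouth below 0.003 m and angle between prop_middle's own z axis and vertical below 0.06 rad and linear speed of prop_middle below 0.01 m/s and distance of each of prop_short, prop_long from where it was at the start of the episode below 0.02 m and angle between each of prop_short, prop_long's own z axis and vertical below 0.1 rad) or (z of prop_long_top in the frame of socket_mouth between 0.0475 and 0.0525 m and horizontal distance between prop_long and socket_mouth below 0.003 m and angle between prop_long's own z axis and vertical below 0.06 rad and linear speed of prop_long below 0.01 m/s and distance of each of prop_short, prop_middle from where it was at the start of the episode below 0.02 m and angle between each of prop_short, prop_middle's own z axis and vertical below 0.1 rad)) and horizontal distance between rod and stand_mouth below 0.005 m and z of rod in the frame of stand_mouth below -0.042 m and angle between rod's own z axis and vertical below 0.15 rad); the robot touches nothing.
It fails at once if the rod is pressed on the socket's bottom or the beam with more than 40 N (contact force between rod and base above 40 N or contact force between rod and bottom_a above 40 N or contact force between rod and bottom_b above 40 N or contact force between rod and bottom_c above 40 N).
It fails at once if a prop is pressed on the socket's bottom with more than 40 N or on the beam with more than 60 N (contact force between any of prop_short, prop_middle, prop_long and base above 60 N or contact force between any of prop_short, prop_middle, prop_long and bottom_a above 40 N or contact force between any of prop_short, prop_middle, prop_long and bottom_b above 40 N or contact force between any of prop_short, prop_middle, prop_long and bottom_c above 40 N).
It fails at once if a prop that does not suit the socket's depth is pushed more than 10 mm into it ((horizontal distance between prop_short and socket_mouth below 0.011 m and z of prop_short in the frame of socket_mouth below -0.01 m and horizontal distance between bottom_a and socket_mouth above 0.02 m) or (horizontal distance between prop_middle and socket_mouth below 0.011 m and z of prop_middle in the frame of socket_mouth below -0.01 m and horizontal distance between bottom_b and socket_mouth above 0.02 m) or (horizontal distance between prop_long and socket_mouth below 0.011 m and z of prop_long in the frame of socket_mouth below -0.01 m and horizontal distance between bottom_c and socket_mouth above 0.02 m)).
It fails at once if a cup, the bowl, the jar, the rib or the brush is moved by more than 30 mm (distance of any of cup0, cup1, cup2, bowl, jar, rib, brush from where it was at the start of the episode above 0.03 m).
It also fails if it takes over 69 s, if anything falls off the work surface, if the arm or the gripper's body presses on something with over 40 N, if the wrist force passes 120 N, or if a joint passes its speed limit or range.

## Working session

There is one attempt and no reset: what is moved stays moved. The work goes in short steps, each a Python script; the robot and the scene stay as the last script left them, time stands still between calls to the robot, and variables do not carry over. Pictures are saved under pics/ and viewed, and the job is handed in when it is done.

```bash
mkdir -p pics; ls
cat > h.py <<'E'
import numpy as np, cv2
from plant import robot, capture, workorder
def save(n,im): cv2.imwrite('pics/'+n, cv2.cvtColor(im,cv2.COLOR_RGB2BGR))
E
python3 - <<'E'
from h import *
import pickle
print(robot.state())
for n in ["scene","top","wrist"]:
    c=capture(n); save(n+'0.png',c['pixels']); pickle.dump(c,open(n+'0.pkl','wb'))
    print(n,c['K'],c['dist'],c['eye'],c['attitude'])
E
```

```text
pics
{'time': 0.0, 'joints': array([ 1.15619696e+00,  1.16461929e-01,  1.44227807e+00, -3.24252675e-06,
        1.58399071e+00, -3.78087146e-02]), 'joint_vel': array([ 0.00013945, -0.00122038, -0.00059437, -0.00181108,  0.00179542,
       -0.00152338]), 'joint_efforts': array([-2.49372839e-03, -7.31984138e+01, -6.32499719e+01, -1.93700012e-04,
        6.23126180e-03,  3.24163523e-05]), 'position': array([0.24829435, 0.62746465, 0.23057044]), 'tool_rot': array([-3.14045529e+00, -3.97782842e-05,  2.76480194e+00]), 'force': array([-0.0711952 ,  0.11760111, -0.1616914 ]), 'wrist_torque': array([0.01050921, 0.04939858, 0.00057271]), 'width': 1.0014482349067133}
scene [[459.94373358   0.         319.10165834]
 [  0.         459.94373358 242.01371215]
 [  0.           0.           1.        ]] [-0.00140232  0.          0.          0.          0.        ] [ 1.26826459 -0.01960684  0.56360658] [-2.14427567  0.02167649  1.50774596]
top [[444.45350278   0.         317.22556783]
 [  0.         444.45350278 241.12409126]
 [  0.           0.           1.        ]] [-0.04850347  0.          0.          0.          0.        ] [0.4088534  0.02433201 0.86787566] [-2.92371537  0.00420507 -1.81891259]
wrist [[377.04657755   0.         320.89348404]
 [  0.         377.04657755 237.48856973]
 [  0.           0.           1.        ]] [0.02595183 0.         0.         0.         0.        ] [0.18084449 0.65402797 0.37349082] [2.85051411e+00 6.97743457e-04 1.19426347e+00]
```

View pics/scene0.png

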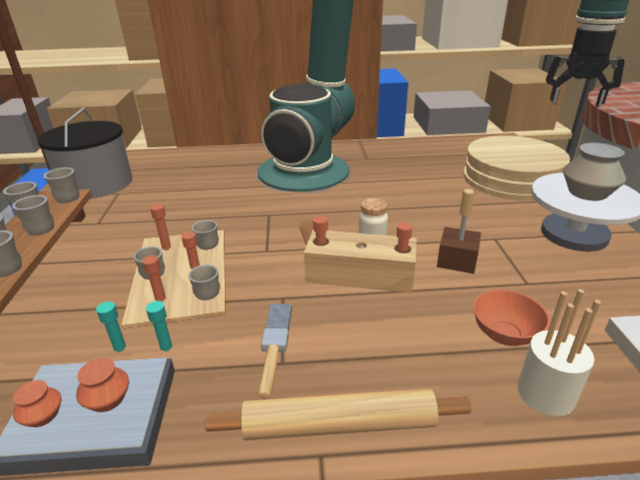

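View pics/top0.png

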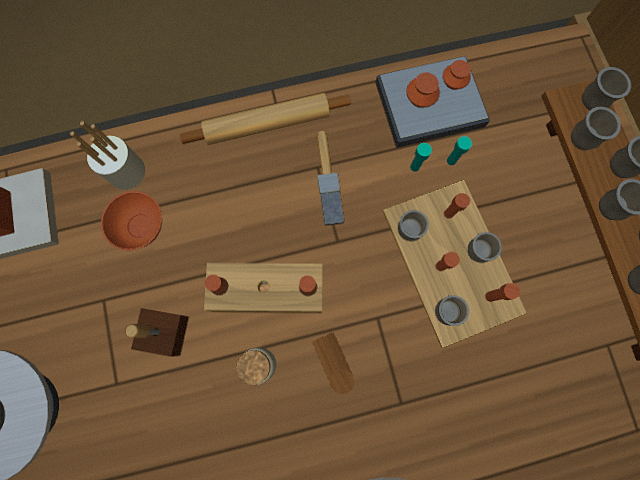

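View pics/wrist0.png

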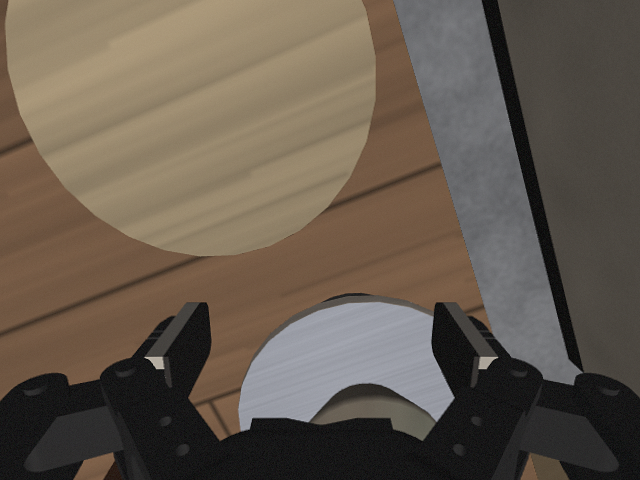

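The scene view shows the beam at about (360,260), the rod stand at (460,250), the red props on the ware board at (160,228), (190,250) and (154,278), and turquoise decoys at (113,327) and (159,327). In the top view the beam is at (265,287), the stand at (160,332), and the red props at (457,205), (447,261) and (503,292). Next I'll measure from the masks.

```bash
cat >> h.py <<'E'
from scipy.spatial.transform import Rotation as Ro
def Rc(c): return Ro.from_euler('xyz',c['attitude']).as_matrix()
def rays(c,uv):
    p=cv2.undistortPoints(np.asarray(uv,float).reshape(-1,1,2),c['K'],c['dist']).reshape(-1,2)
    return np.c_[p,np.ones(len(p))]@Rc(c).T
def plane(c,uv,z):
    d=rays(c,uv); e=np.asarray(c['eye']); return e+d*((z-e[2])/d[:,2])[:,None]
def cloud(c):
    v,u=np.mgrid[:480,:640]; d=rays(c,np.c_[u.ravel(),v.ravel()])
    P=np.asarray(c['eye'])+d*c['depth'].reshape(-1,1); P[c['depth'].ravel()==0]=np.nan
    return P.reshape(480,640,3)
def proj(c,P):
    R=Rc(c); rv=cv2.Rodrigues(R.T)[0]; t=-R.T@np.asarray(c['eye'])
    return cv2.projectPoints(np.asarray(P,float).reshape(-1,1,3),rv,t,c['K'],c['dist'])[0].reshape(-1,2)
E
python3 - <<'E'
from h import *
import pickle
np.set_printoptions(precision=4,suppress=True)
for n in ['top','scene']:
    c=pickle.load(open(n+'0.pkl','rb')); P=cloud(c)
    hsv=cv2.cvtColor(c['pixels'],cv2.COLOR_RGB2HSV)
    m=(((hsv[...,0]<8)|(hsv[...,0]>174))&(hsv[...,1]>135)&(hsv[...,2]>60)).astype(np.uint8)
    m=cv2.morphologyEx(m,cv2.MORPH_OPEN,np.ones((2,2)))
    k,l,s,ce=cv2.connectedComponentsWithStats(m)
    print(n)
    for i in range(1,k):
        if s[i,4]<60: continue
        Q=P[l==i]; Q=Q[~np.isnan(Q[:,0])]; zm=np.percentile(Q[:,2],95)
        T=Q[Q[:,2]>zm-.005]
        uv=np.argwhere((l==i)&(P[...,2]>zm-.005))[:,::-1]
        print(ce[i],s[i],'zmax',zm,'topc',(T.min(0)+T.max(0))/2,T.mean(0),np.ptp(T,axis=0),len(T))
c=pickle.load(open('top0.pkl','rb')); P=cloud(c)
for nm,(u,v) in dict(beam=(235,290),beam2=(290,272),board=(420,270),bench=(350,290),stand=(175,330),standtop=(150,345),rod=(133,330),hole=(264,287)).items(): print(nm,P[v,u])
save('topcrop.png',cv2.resize(c['pixels'][240:380,110:340],None,fx=3.4,fy=3.4,interpolation=cv2.INTER_CUBIC))
save('topcrop2.png',cv2.resize(c['pixels'][130:350,370:540],None,fx=2.7,fy=2.7,interpolation=cv2.INTER_CUBIC))
E
```

```text
top
scene
[150.8209 260.4478] [145 257  13   8  67] zmax 0.10383544610512783 topc [ 0.5865 -0.2843  0.1019] [ 0.5862 -0.2842  0.1025] [0.0242 0.0222 0.0047] 67
[ 93.8333 368.4293] [ 80 360  29  20 198] zmax 0.09733752565439573 topc [ 0.8284 -0.3006  0.0955] [ 0.8254 -0.3033  0.0954] [0.0308 0.028  0.0059] 194
[ 30.3281 388.7031] [ 19 382  22  14 128] zmax 0.08737991993943586 topc [ 0.8456 -0.3821  0.0856] [ 0.8444 -0.3811  0.0854] [0.02   0.0224 0.006 ] 128
beam [0.5296 0.1493 0.073 ]
beam2 [0.5369 0.046  0.0737]
board [ 0.4882 -0.1985  0.0123]
bench [ 0.4854 -0.0573  0.0008]
stand [0.4882 0.2737 0.0531]
standtop [0.4727 0.3222 0.0552]
rod [0.4935 0.3052 0.1627]
hole [0.5265 0.1004 0.0424]
```

View pics/topcrop.png

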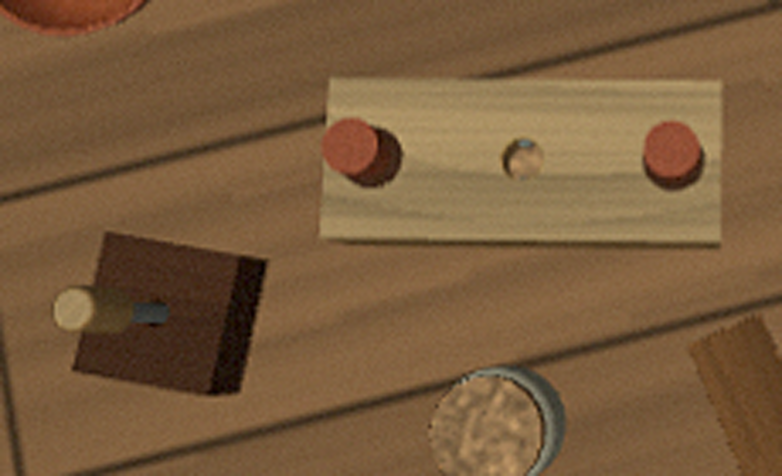

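View pics/topcrop2.png

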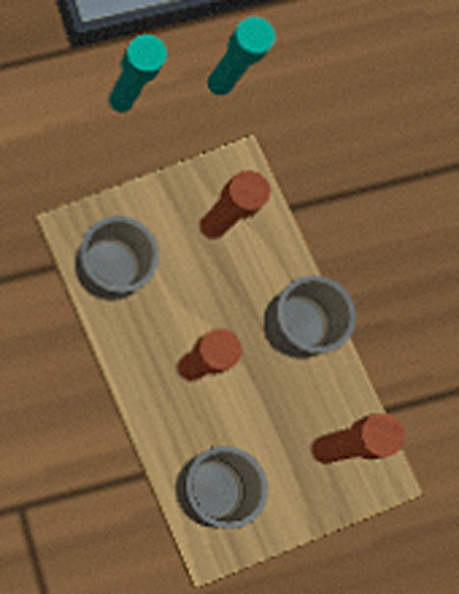

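Run:
```python
from h import *
import pickle
np.set_printoptions(precision=4,suppress=True)
c=pickle.load(open('top0.pkl','rb')); P=cloud(c)
hsv=cv2.cvtColor(c['pixels'],cv2.COLOR_RGB2HSV)
for u,v in [(213,283),(307,285),(462,200),(450,260),(510,291),(118,330)]: print(hsv[v,u],P[v,u])
m=(((hsv[...,0]<8)|(hsv[...,0]>174))&(hsv[...,1]>110)&(P[...,2]>.015)).astype(np.uint8)
k,l,s,ce=cv2.connectedComponentsWithStats(m)
for i in range(1,k):
    if s[i,4]<60: continue
    Q=P[l==i]; Q=Q[~np.isnan(Q[:,0])]; zm=np.percentile(Q[:,2],90)
    mm=((l==i)&(P[...,2]>zm-.006)).astype(np.uint8)
    cn=max(cv2.findContours(mm,0,2)[0],key=cv2.contourArea); (x,y),r=cv2.minEnclosingCircle(cn)
    T=P[mm>0]
    print(ce[i],s[i,4],'zmax',zm,'meanz',np.median(T[:,2]),'ray',plane(c,[(x,y)],np.median(T[:,2]))[0],'mean',T.mean(0),np.ptp(T,axis=0),len(T),(x,y,r))
# beam top plane mask
def rect(mask,z,nm):
    cn=max(cv2.findContours(mask.astype(np.uint8),0,2)[0],key=cv2.contourArea)
    W=plane(c,cn.reshape(-1,2),z)[:,:2].astype(np.float32)
    r=cv2.minAreaRect(W); print(nm,r)
u,v=np.meshgrid(range(640),range(480))
z=P[...,2]
rect((abs(z-.072)<.008)&(u>195)&(u<330)&(v>250)&(v<320),.072,'beam')
rect((abs(z-.055)<.006)&(u>110)&(u<200)&(v>295)&(v<365),.055,'stand')
# hole in beam
box=(u>250)&(u<280)&(v>273)&(v<302)
hm=box&(z<.066); print('hole px',hm.sum(),'z',np.percentile(z[hm],[0,25,50,75,100]))
cn=max(cv2.findContours(hm.astype(np.uint8),0,2)[0],key=cv2.contourArea);print(cv2.minEnclosingCircle(cn)); 
print('hole',plane(c,cn.reshape(-1,2),.072).min(0),plane(c,cn.reshape(-1,2),.072).max(0))
print((z[278:298,254:276]*1000).astype(int))
# rod handle top
box=(u>100)&(u<190)&(v>300)&(v<350); rm=box&(z>.1525)
rm=box&(z>.157); x=np.argwhere(rm)[:,::-1]; print('rodtop',rm.sum(),np.median(z[rm]),plane(c,[x.mean(0)],.163),np.ptp(P[rm],axis=0), P[box&(z>.07)&(z<.157)].mean(0))
```

```text
[  9 174 138] [0.5432 0.1758 0.1201]
[  8 160 142] [0.5005 0.0221 0.1233]
[  8 160 145] [ 0.5827 -0.2857  0.1047]
[  8 163 142] [ 0.4845 -0.2343  0.0938]
[  8 160 142] [ 0.4056 -0.3109  0.1151]
[ 15 133 119] [0.5196 0.3973 0.0037]
beam ((0.5229945182800293, 0.09967955946922302), (0.20976367592811584, 0.08539200574159622), 75.16118621826172)
stand ((0.49292895197868347, 0.30766060948371887), (0.07893022894859314, 0.07610940933227539), 66.65693664550781)
hole px 107 z [0.038  0.0417 0.0429 0.0463 0.0642]
((263.4277038574219, 286.6927795410156), 5.897852420806885)
hole [0.5126 0.0882 0.072 ] [0.5324 0.1089 0.072 ]
[[74 72 72 72 72 71 70 68 70 74 72 73 73 70 74 70 71 71 72 69 73 70]
 [70 70 73 70 75 73 70 73 73 74 73 73 72 73 72 72 72 72 71 70 71 72]
 [72 74 71 70 70 73 75 72 72 71 73 71 71 72 74 73 73 70 72 72 73 72]
 [69 72 71 74 71 75 71 73 68 67 66 68 71 71 72 73 72 72 71 70 72 76]
 [72 72 69 70 72 71 70 62 58 61 59 60 60 62 70 72 71 71 72 72 68 72]
 [70 72 70 72 73 66 59 53 52 44 61 57 39 39 49 75 72 71 70 72 71 73]
 [72 73 72 72 69 63 56 47 40 39 44 41 41 43 42 70 70 73 72 71 74 72
[... 301 characters left out ...]
42 38 41 42 41 41 40 43 70 73 72 71 73 72 74]
 [74 71 72 72 70 55 43 42 42 40 43 45 40 44 42 73 72 72 73 71 74 73]
 [71 73 70 70 72 66 41 44 40 42 40 40 41 42 71 74 75 70 71 73 72 71]
 [71 71 72 70 71 75 72 45 44 42 58 42 44 71 72 72 69 69 70 74 72 73]
 [70 71 73 69 72 72 73 71 68 72 67 72 73 72 72 71 72 71 73 73 73 72]
 [72 71 70 72 71 71 71 72 73 75 70 72 71 72 71 73 73 71 73 71 72 69]
 [70 68 71 74 72 71 72 72 70 72 74 74 71 72 72 74 72 74 71 71 72 71]
 [71 71 72 71 71 71 73 72 71 70 74 71 71 73 73 71 70 70 72 71 71 73]
 [73 72 72 73 72 69 75 71 73 72 73 73 72 73 71 70 72 72 70 74 72 72]]
rodtop 158 0.16287579192502888 [[0.4926 0.3064 0.163 ]] [0.0214 0.0207 0.0083] [0.4916 0.3015 0.1242]
```

Run:
```python
from h import *
import pickle
np.set_printoptions(precision=4,suppress=True)
for n in ['top','scene']:
    c=pickle.load(open(n+'0.pkl','rb')); P=cloud(c)
    hsv=cv2.cvtColor(c['pixels'],cv2.COLOR_RGB2HSV)
    m=(((hsv[...,0]<=10)|(hsv[...,0]>174))&(hsv[...,1]>140)&(P[...,2]>.02)).astype(np.uint8)
    k,l,s,ce=cv2.connectedComponentsWithStats(m)
    print(n)
    for i in range(1,k):
        if s[i,4]<40: continue
        Q=P[l==i]; zm=np.percentile(Q[:,2],85 if n=='top' else 97)
        mm=((l==i)&(abs(P[...,2]-zm)<.008)).astype(np.uint8)
        cn=max(cv2.findContours(mm,0,2)[0],key=cv2.contourArea); (x,y),r=cv2.minEnclosingCircle(cn)
        mm&=cv2.drawContours(np.zeros_like(mm),[cn],-1,1,-1)
        uv=np.argwhere(mm)[:,::-1]; T=P[mm>0]; zt=np.median(T[:,2])
        print(ce[i],s[i,4],'zmax',zm,'med z',zt,'ray(centroid)',plane(c,[uv.mean(0)],zt)[0],'circ',plane(c,[(x,y)],zt)[0][:2],np.ptp(T,axis=0),len(T))
# scene: rod top
c=pickle.load(open('scene0.pkl','rb'));P=cloud(c)
u,v=np.meshgrid(range(640),range(480))
b=(u>450)&(u<480)&(v>180)&(v<218)&(P[...,2]>.105)
print('rod scene',P[b].mean(0),P[b].max(0),b.sum())
```

```text
top
[457.0785  74.3652] 586 zmax 0.08690242262779763 med z 0.08605400530920948 ray(centroid) [ 0.8483 -0.3773  0.0861] circ [ 0.8474 -0.3768] [0.0399 0.0396 0.0115] 287
[423.2245  89.7694] 824 zmax 0.09690453113202521 med z 0.09622941290940279 ray(centroid) [ 0.8285 -0.2975  0.0962] circ [ 0.8267 -0.2966] [0.0444 0.0444 0.0106] 389
[  5.631  213.3511] 393 zmax 0.06387003091696467 med z 0.0624001963479075 ray(centroid) [0.7852 0.562  0.0624] circ [0.7956 0.566 ] [0.0872 0.0148 0.0157] 145
[126.8112 217.0984] 1483 zmax 0.04993814861903835 med z 0.04917257420197707 ray(centroid) [0.7241 0.3279 0.0492] circ [0.7145 0.3217] [0.1178 0.119  0.013 ] 579
[457.5908 204.1815] 303 zmax 0.10472058764296702 med z 0.10374070173292904 ray(centroid) [ 0.5821 -0.2848  0.1037] circ [ 0.5814 -0.2846] [0.0276 0.0279 0.01  ] 187
[448.1529 260.9255] 255 zmax 0.09333840051856225 med z 0.09187188896861564 ray(centroid) [ 0.4855 -0.2366  0.0919] circ [ 0.4854 -0.2367] [0.0262 0.0274 0.0102] 187
[214.25   283.6418] 268 zmax 0.12356731833636356 med z 0.12242801355919214 ray(centroid) [0.5436 0.1756 0.1224] circ
[... 1359 characters left out ...]
1] 78 zmax 0.09797610156593672 med z 0.09668355938135206 ray(centroid) [ 0.8404 -0.2903  0.0967] circ [ 0.8387 -0.2924] [0.0195 0.0233 0.0043] 78
[103.5926 391.8579] 1372 zmax 0.09188434331976267 med z 0.08746437944486507 ray(centroid) [ 0.8429 -0.2903  0.0875] circ [ 0.8337 -0.2966] [0.0346 0.0428 0.0135] 210
[ 31.7765 396.4471] 85 zmax 0.08810111634831368 med z 0.08654319223744283 ray(centroid) [ 0.8583 -0.3726  0.0865] circ [ 0.8553 -0.3761] [0.0207 0.0241 0.0051] 85
[ 38.16   409.2486] 1106 zmax 0.08279842499663821 med z 0.07799790514486976 ray(centroid) [ 0.8597 -0.3703  0.078 ] circ [ 0.8545 -0.3752] [0.034  0.0378 0.0127] 221
rod scene [0.501  0.3055 0.1393] [0.5079 0.3182 0.1628] 318
```

Heights check out. The tops are at 92, 104 and 116 mm on the 12 mm board, so short is at (0.486,-0.237), middle at (0.582,-0.285) and long at (0.406,-0.312). The fixed heads are 160 mm apart at 122 mm high, which puts the socket at about (0.523,0.099) with beam y at 75°. Next I'll hover over the rod and look with the wrist camera.

Run:
```python
from h import *
import pickle
np.set_printoptions(precision=4,suppress=True)
yaw=np.deg2rad(75.1)
print(robot.solve_ik([.4926,.3066,.118],[np.pi,0,yaw]),robot.solve_ik([.523,.0988,.13],[np.pi,0,yaw]),robot.solve_ik([.4855,-.2366,.06],[np.pi,0,yaw]))
robot.move_ptp([.4926,.3066,.26],[np.pi,0,yaw])
s=robot.state();print(s['time'],s['position'],s['tool_rot'],s['joints'],s['force'])
c=capture('wrist'); save('w1.png',c['pixels']); pickle.dump(c,open('w1.pkl','wb'))
print(c['eye'],c['attitude'],proj(c,[s['position'],[.4926,.3066,.163],[.4926,.3066,.055]]))
```

```text
[ 0.5128 -0.0362  1.7839 -0.      1.3939  0.7728] [ 0.1388 -0.1524  1.8717 -0.      1.4223  0.3988] [-0.5007 -0.0776  1.9224  0.      1.2968 -0.2406]
1.65 [0.4923 0.3073 0.2599] [-3.1414 -0.      1.3126] [ 0.514  -0.0962  1.6094  0.0002  1.6285  0.7722] [-0.2918  0.5301  0.4629]
[0.5116 0.3775 0.4027] [ 2.8505  0.0006 -0.2579] [[319.3881 306.3118]
 [320.75   239.7746]
 [320.8664 206.0998]]
```

View pics/w1.png

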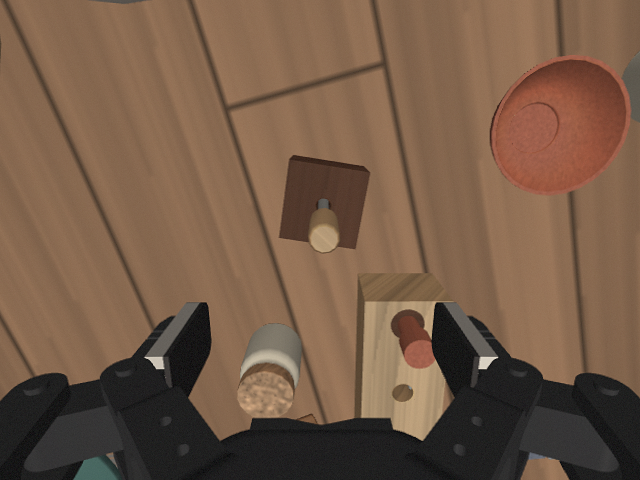

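The wrist view shows the rod's handle top at (324,239), against a prediction of (321,240). That is about 2 mm along beam x, within calibration error. I'll correct for half of it and grasp.

Run:
```python
from h import *
import pickle
np.set_printoptions(precision=4,suppress=True)
p=np.array([.4926,.3066,.118])+np.array([.967,-.255,0])*.0013
print(robot.line_to(p+[0,0,.06],vel=.2),robot.line_to(p,vel=.1,f_stop=8))
s=robot.state();print(s['time'],s['position'],s['force'])
robot.grasp(50)
s=robot.state();print(s['time'],s['position'],s['force'],s['wrist_torque'],s['width']*85)
c=capture('wrist'); save('w2.png',c['pixels']); pickle.dump(c,open('w2.pkl','wb'))
```

```text
False False
3.0083 [0.4941 0.3064 0.1186] [ 1.0358 -0.0336  0.2741]
3.6167 [0.494  0.3063 0.1183] [-0.3086  0.3148  2.895 ] [-0.0402 -0.0495 -0.0083] 20.573445644823458
```

View pics/w2.png

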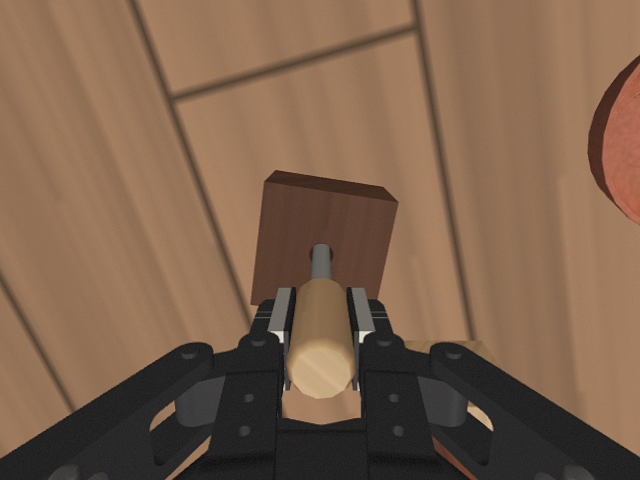

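The rod is gripped and centred: handle at (322,368), stand hole at (321,250). I'll lift it, carry it over the socket and look.

Run:
```python
from h import *
import pickle
np.set_printoptions(precision=4,suppress=True)
yaw=np.deg2rad(75.1)
p=np.array([.4926,.3066,.118])+np.array([.967,-.255,0])*.0013
robot.line_to(p+[0,0,.15],vel=.2)
robot.line_to([.523,.0988,.27],vel=.25)
robot.line_to([.523,.0988,.20],vel=.2)
robot.wait(.2)
s=robot.state();print(s['time'],s['position'],s['force'],s['wrist_torque'],s['width']*85)
c=capture('wrist'); save('w3.png',c['pixels']); pickle.dump(c,open('w3.pkl','wb'))
t=s['position'];print(proj(c,[t-[0,0,.108],[.523,.0988,.072],t+[0,0,.045]]))
```

```text
6.2583 [0.5235 0.099  0.2016] [ 0.7126  0.1376 -0.3718] [-0.0034  0.0134  0.0136] 20.51966853063276
[[319.7522 234.3453]
 [319.2144 226.7791]
 [319.0607 374.8721]]
```

View pics/w3.png

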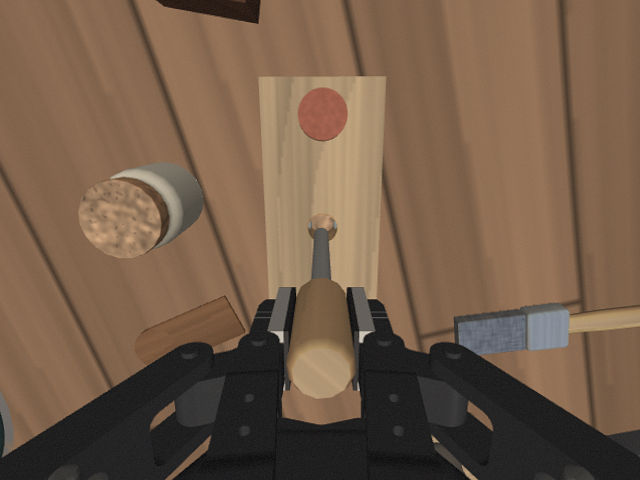

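Run:
```python
from h import *
import pickle
c=pickle.load(open('w3.pkl','rb'))
save('w3c.png',cv2.resize(c['pixels'][200:290,270:375],None,fx=7,fy=6.6,interpolation=cv2.INTER_CUBIC)[:600,:800])
P=cloud(c)
print((P[212:246,308:336,2]*1000)[::2].round().astype(int))
```

```text
[[                  72                   73                   72
                    73                   73                   72
                    72                   72                   74
                    71                   71                   71
                    73                   73                   72
                    72                   73                   71
                    72                   73                   71
                    73                   72                   73
                    73                   72                   73
                    73]
 [                  73                   73                   73
                    72                   72                   71
                    73                   71                   71
                    72                   71                   71
                    71                   41                   42
                    41                   72                   72
                    71                   72                   72
                    72              
[... 8613 characters left out ...]
    72
                    71]
 [                  72                   72                   72
                    73                   71                  121
                   128                  127                  130
                   131                  132                  132
                   132                  133                  133
                   131                  131                  131
                   129                  126                  123
                    72                   74                   73
                    72                   72                   73
                    72]]<stdin>:6: RuntimeWarning: invalid value encountered in cast
```

View pics/w3c.png

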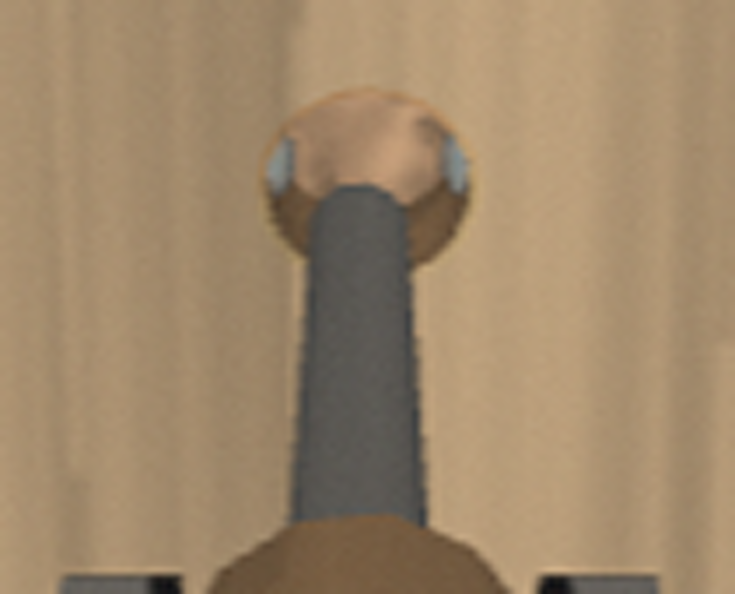

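In the crop, the tip is at column 321.1 and the hole's centre at 322.7, and the rod has a known jaw-centring bias. The socket is therefore about 1.9 mm further in beam +x, at about (0.5248,0.0985). The depth image also suggests the bottom is at z=42 mm, i.e. 30 mm deep. Now I'll feel for it gently.

Run:
```python
from h import *
import pickle
np.set_printoptions(precision=4,suppress=True)
q=np.array([.5248,.0984,0])
robot.line_to(q+[0,0,.190],vel=.1)
print(robot.line_to(q+[0,0,.160],vel=.04,f_stop=4))
s=robot.state();print(s['time'],s['position'],s['force'])
print(robot.line_to(q+[0,0,.120],vel=.02,f_stop=4))
for i in range(3):
    s=robot.state();print(s['time'],s['position'],s['force'],s['wrist_torque'],'tip',s['position'][2]-.1083)
    robot.wait(.15)
```

```text
False
7.4583 [0.5249 0.0984 0.1603] [-0.431   0.3384 -1.8888]
True
8.3 [0.5249 0.0984 0.1493] [-0.5838  0.5201  7.6948] [0.0083 0.2364 0.0382] tip 0.04097465128242224
8.45 [0.5249 0.0984 0.1494] [-0.7841  0.8341  5.1786] [-0.0125  0.1376  0.0031] tip 0.04114665012590048
8.6 [0.5249 0.0984 0.1494] [-0.0973  0.554   6.2305] [-0.0112  0.1162 -0.0485] tip 0.04109390302775355
```

I felt the bottom with the tip at z≈0.041, so the socket is 30 mm deep (the next option, 42 mm, would be z≈0.030). Force held at 5–6 N for 0.3 s. The short prop is the one that fits. Now the rod goes back.

Run:
```python
from h import *
import pickle
np.set_printoptions(precision=4,suppress=True)
q=np.array([.5248,.0984,0])
p=np.array([.4940,.3063,.118])
robot.line_to(q+[0,0,.27],vel=.2)
robot.line_to(p+[0,0,.152],vel=.25)
robot.line_to(p+[0,0,.065],vel=.2); robot.wait(.2)
c=capture('wrist'); save('w4.png',c['pixels'])
s=robot.state();print(s['time'],s['position'],s['force'],s['wrist_torque'])
save('w4.png',cv2.resize(c['pixels'][120:300,230:430],None,fx=3.3,fy=3.3,interpolation=cv2.INTER_CUBIC))
```

```text
11.3333 [0.4944 0.3064 0.1843] [ 0.278  -0.7422 -0.6807] [-0.0043 -0.0314  0.0212]
```

View pics/w4.png

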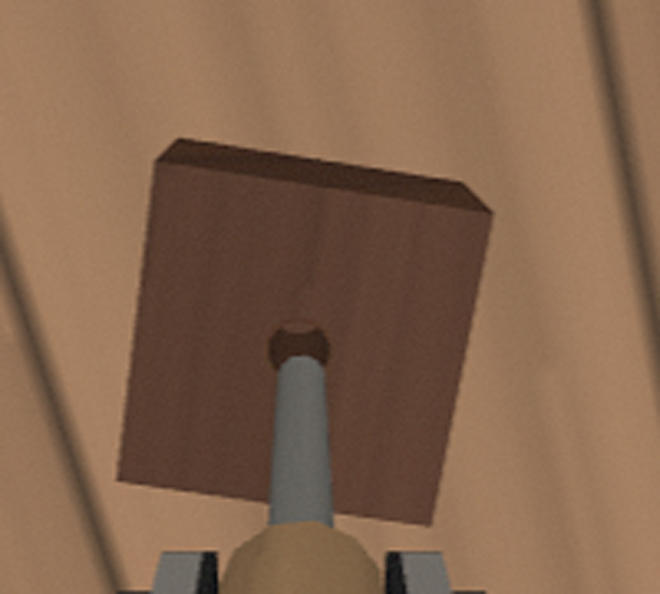

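The tip and hole are aligned (both at crop column ≈299), so I'll lower the rod.

Run:
```python
from h import *
np.set_printoptions(precision=4,suppress=True)
p=np.array([.4940,.3063,.1175])
print(robot.line_to(p+[0,0,.02],vel=.08,f_stop=6)); 
s=robot.state();print(s['position'],s['force'])
print(robot.line_to(p,vel=.04,f_stop=5))
s=robot.state();print(s['time'],s['position'],s['force'],s['wrist_torque'])
```

```text
False
[0.4941 0.3064 0.1377] [-0.4505  0.215  -0.6478]
True
12.5333 [0.4939 0.3063 0.1183] [-0.0957 -1.1303  5.5837] [-0.0597 -0.0004 -0.0747]
```

Run:
```python
from h import *
import pickle
np.set_printoptions(precision=4,suppress=True)
yaw=np.deg2rad(75.1)
robot.open_jaws()
robot.line_to([.4939,.3063,.25],vel=.2)
c=capture('wrist'); save('w5.png',c['pixels'])
robot.line_to([.4869,.10,.26],vel=.3)
robot.move_ptp([.4869,-.237,.20],[np.pi,0,yaw]); robot.wait(.2)
s=robot.state();print(s['time'],s['position'],s['tool_rot'])
c=capture('wrist'); save('w6.png',c['pixels']); pickle.dump(c,open('w6.pkl','wb'))
print(proj(c,[[.4855,-.2366,.092],[.4869,-.237,.092]]))
P=cloud(c); z=P[...,2]
hsv=cv2.cvtColor(c['pixels'],cv2.COLOR_RGB2HSV)
m=(((hsv[...,0]<=10)|(hsv[...,0]>174))&(hsv[...,1]>120)&(abs(z-.092)<.005)).astype(np.uint8)
for cn in cv2.findContours(m,0,2)[0]:
    if cv2.contourArea(cn)>300: (x,y),r=cv2.minEnclosingCircle(cn); print(x,y,r,plane(c,[(x,y)],.092))
```

```text
16.3667 [ 0.4873 -0.2361  0.2003] [3.1412 0.     1.3122]
[[317.6355 235.3813]
 [319.7327 235.4213]]
320.8194885253906 237.85525512695312 20.029096603393555 [[ 0.4872 -0.2389  0.092 ]]
```

View pics/w6.png

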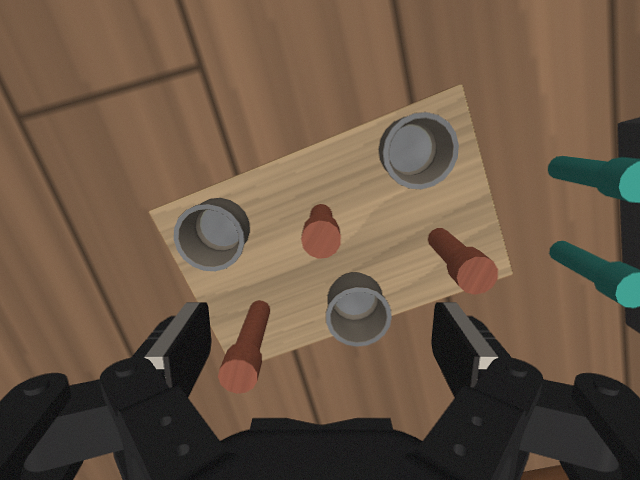

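View pics/w5.png

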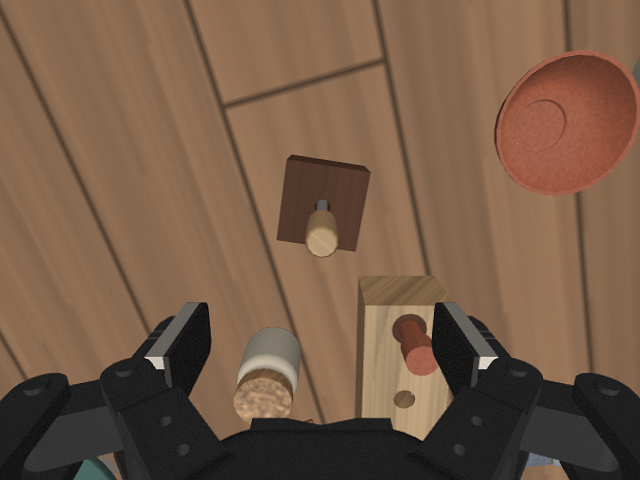

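The rod stands in its stand: handle at (321,240), unchanged from before the lift. Candidates in the wrist view are:
- Red short at (321,238), top z = 0.092.
- Red middle at (477,274).
- Red long at (240,375).
- Turquoise decoys at (615,180) and (615,280).

The short one fits the 30 mm socket because 80 − 30 = 50. I'll check it in one crop.

Run:
```python
from h import *
import pickle
c=pickle.load(open('w6.pkl','rb'))
save('w6c.png',cv2.resize(c['pixels'][180:290,240:400],None,fx=5,fy=5,interpolation=cv2.INTER_CUBIC))
```

```text
(no output)
```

View pics/w6c.png

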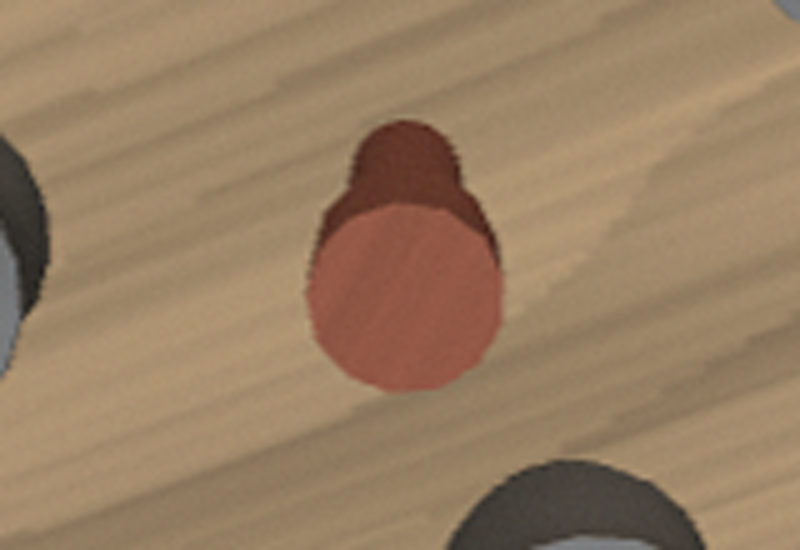

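The crop shows the red short prop with its head at (405,297), upright and clear of both cups. I'll grasp it and lift.

Run:
```python
from h import *
import pickle
np.set_printoptions(precision=4,suppress=True)
p=np.array([.4868,-.2378,.064])
robot.line_to(p+[0,0,.04],vel=.2)
print(robot.line_to(p,vel=.08,f_stop=8)); s=robot.state();print(s['position'],s['force'])
robot.grasp(60)
s=robot.state();print(s['time'],s['position'],s['force'],s['width']*85)
robot.line_to(p+[0,0,.03],vel=.1)
robot.line_to(p+[0,0,.16],vel=.2)
robot.line_to([.5248,.0984,.22],vel=.3)
robot.line_to([.5248,.0984,.142],vel=.15); robot.wait(.25)   # foot ~0.090
s=robot.state();print(s['time'],s['position'],s['force'],s['wrist_torque'],s['width']*85)
c=capture('wrist'); pickle.dump(c,open('w7.pkl','wb')); save('w7.png',c['pixels'])
t=s['position'];print(proj(c,[t-[0,0,.052],[.5248,.0984,.072]]))
```

```text
False
[ 0.4869 -0.2378  0.064 ] [ 0.7368 -0.6333  0.7879]
18.275 [ 0.487  -0.2379  0.0644] [-1.7258  0.4525  5.3394] 25.928890507582224
21.7167 [0.5251 0.0984 0.1429] [ 0.9429  0.6168 -0.4698] [-0.0078 -0.0062  0.0058] 25.873901374447694
[[319.6862 262.6309]
 [319.2287 251.7724]]
```

View pics/w7.png

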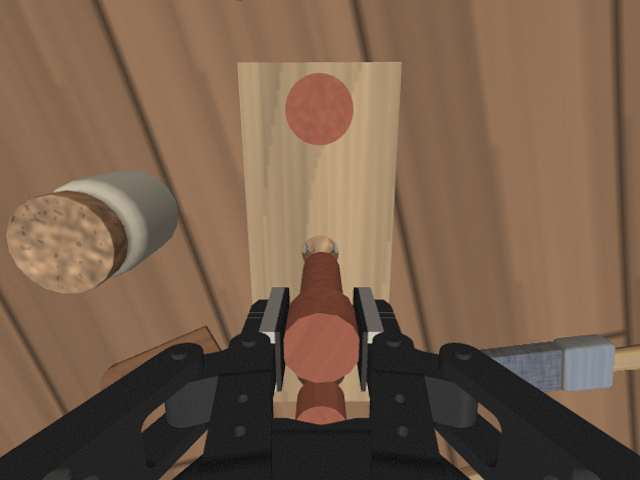

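Run:
```python
from h import *
import pickle
np.set_printoptions(precision=4,suppress=True,linewidth=200)
c=pickle.load(open('w7.pkl','rb'))
save('w7c.png',cv2.resize(c['pixels'][225:300,275:370],None,fx=8,fy=8,interpolation=cv2.INTER_CUBIC))
P=cloud(c); z=P[...,2]
print(np.nan_to_num(z[232:275:2,298:344]*1000).round().astype(int))
```

```text
[[73 73 71 ... 71 72 73]
 [72 72 72 ... 73 73 73]
 [71 72 72 ... 71 72 72]
 ...
 [72 72 73 ... 73 73 74]
 [73 72 73 ... 73 72 72]
 [72 73 73 ... 72 72 72]]
```

View pics/w7c.png

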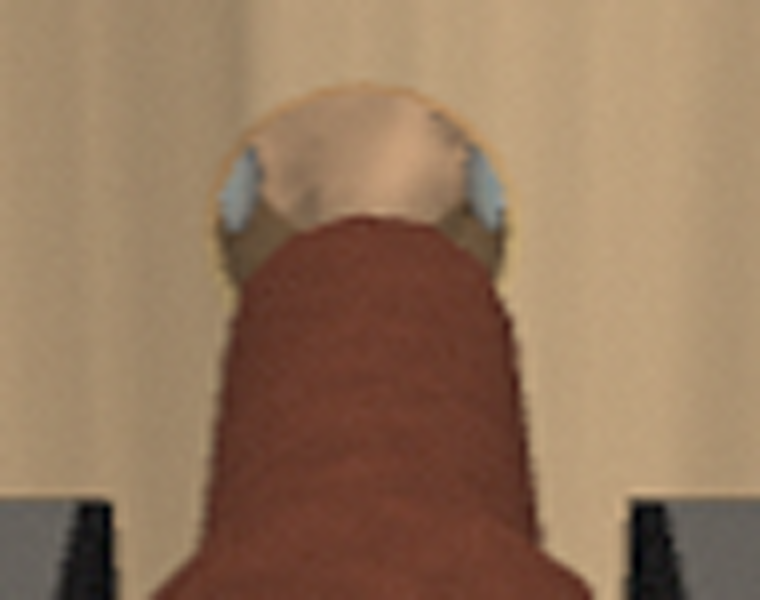

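```bash
cat > rel.py <<'E'
from h import *
from scipy.optimize import least_squares
def rel(c,tcp,yaw=np.deg2rad(75.1)):
    ex=np.array([np.cos(yaw),np.sin(yaw)]); ey=np.array([np.sin(yaw),-np.cos(yaw)]) # tool x ; beam x (image right)
    P=cloud(c); z=P[...,2]; hsv=cv2.cvtColor(c['pixels'],cv2.COLOR_RGB2HSV)
    X=P[...,:2]-tcp[:2]; a=X@ex; b=X@ey
    red=((hsv[...,0]<=11)|(hsv[...,0]>174))&(hsv[...,1]>120)
    out={}
    for lo,hi in [(tcp[2]-.045,tcp[2]-.03),(tcp[2]-.03,tcp[2]-.015)]:
        m=red&(z>lo)&(z<hi)&(abs(b)<.02)&(abs(a)<.03)
        A,B=a[m],b[m]
        r=least_squares(lambda q:np.hypot(A-q[0],B-q[1])-.010,[0,0],loss='soft_l1',f_scale=.001)
        print('shank',lo.round(3),m.sum(),'a,b',r.x*1000)
    m=(z<.067)&(z>.03)&(abs(a)<.02)&(abs(b)<.018)&~red
    m=cv2.morphologyEx(m.astype(np.uint8),cv2.MORPH_OPEN,np.ones((3,3)))
    cn=max(cv2.findContours(m,0,cv2.CHAIN_APPROX_NONE)[0],key=cv2.contourArea).reshape(-1,2)
    # keep contour points whose outside neighbour is beam (not red): upper arc
    k=cv2.dilate(red.astype(np.uint8),np.ones((7,7)))
    cn=np.array([q for q in cn if not k[q[1],q[0]]])
    W=plane(c,cn,.072)[:,:2]-tcp[:2]; A,B=W@ex,W@ey
    r=least_squares(lambda q:np.hypot(A-q[0],B-q[1])-.0107,[0,0],loss='soft_l1',f_scale=.0005)
    print('hole',len(cn),'a,b mm',r.x*1000,'rms',np.sqrt(np.mean(r.fun**2))*1000)
E
python3 - <<'E'
from rel import *
import pickle
np.set_printoptions(precision=3,suppress=True)
c=pickle.load(open('w7.pkl','rb'))
rel(c,np.array([.5251,.0984,.1429]))
E
```

```text
shank 0.098 349 a,b [-2.213  0.467]
shank 0.113 436 a,b [-2.221  0.45 ]
hole 52 a,b mm [-1.316 -0.072] rms 0.24430356366108913
```

Run:
```python
from rel import *
import pickle
np.set_printoptions(precision=4,suppress=True)
robot.line_to([.5247,.0994,.134],vel=.05); robot.wait(.3)
s=robot.state();print(s['time'],s['position'],s['force'],s['tool_rot'])
c=capture('wrist'); pickle.dump(c,open('w8.pkl','wb'))
save('w8c.png',cv2.resize(c['pixels'][225:300,275:370],None,fx=8,fy=8,interpolation=cv2.INTER_CUBIC))
rel(c,s['position'])
```

```text
22.375 [0.5248 0.0994 0.1341] [ 0.0709 -0.2553  0.0472] [ 3.1414 -0.0001  1.3108]
shank 0.089 345 a,b [-2.2598  0.3824]
shank 0.104 443 a,b [-2.2851  0.4216]
hole 46 a,b mm [-2.1935  0.5938] rms 0.2295579926836794
```

View pics/w8c.png

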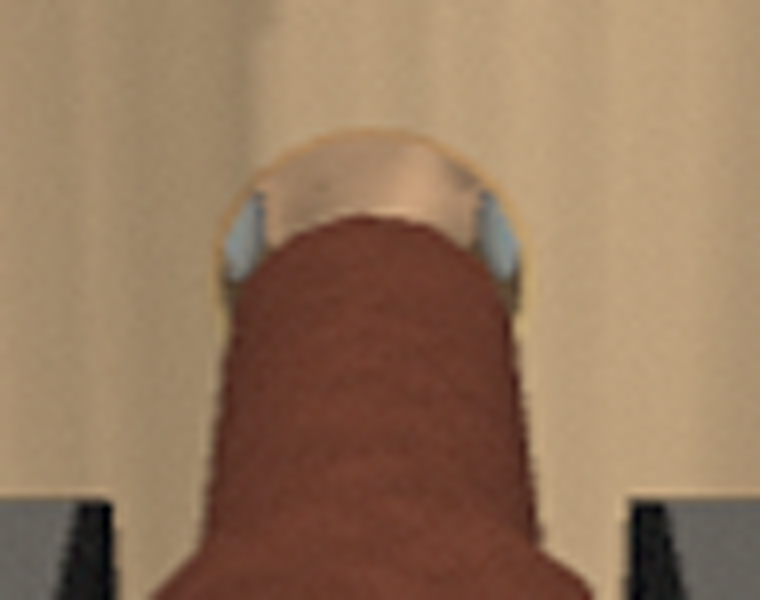

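Aligned to about 0.2 mm: the foot is at crop column 371 and the hole at 372. I'll lower it to the mouth with a light stop first.

Run:
```python
from h import *
np.set_printoptions(precision=4,suppress=True)
print(robot.line_to([.5248,.0994,.116],vel=.03,f_stop=6)); robot.wait(.1)
s=robot.state();print(s['time'],s['position'],s['force'],s['wrist_torque'],s['tool_rot'])
```

```text
False
23.275 [0.5249 0.0994 0.1162] [-0.0859  0.6137 -0.0927] [-0.0053  0.0601 -0.0284] [ 3.1413 -0.0001  1.3107]
```

Run:
```python
from h import *
np.set_printoptions(precision=4,suppress=True)
z=.116
while z>.0905:
    z-=.003
    r=robot.line_to([.5249,.0994,z],vel=.015,f_stop=17)
    s=robot.state();print(round(s['time'],2),r,s['position'],s['force'],s['wrist_torque'],'foot',s['position'][2]-.052)
    if r or (s['position'][2]<.097 and s['force'][2]>9): break
```

```text
23.62 False [0.5248 0.0994 0.1128] [ 0.557  -0.0899  0.1079] [0.0581 0.035  0.0313] foot 0.06084423857361152
23.98 False [0.5248 0.0994 0.1099] [0.0516 0.1257 0.2715] [0.0401 0.0169 0.0093] foot 0.05786972110106934
24.32 False [0.5248 0.0994 0.1068] [-0.5671  0.7519 -0.5393] [ 0.1098 -0.0113  0.0465] foot 0.05480105476308598
24.68 False [0.5247 0.0994 0.1036] [-0.094   0.4776 -2.5346] [ 0.1481 -0.1181 -0.019 ] foot 0.05161674907563842
25.02 False [0.5247 0.0994 0.1007] [ 0.3693  0.4564 -1.9061] [ 0.1116 -0.132  -0.0376] foot 0.04866673035019969
25.38 False [0.5248 0.0994 0.0977] [ 0.3199  0.0047 -1.3495] [ 0.1331 -0.0454  0.0439] foot 0.04569169174545972
25.73 False [0.5247 0.0994 0.0946] [ 1.6272  1.2026 -2.0599] [ 0.1558 -0.1423  0.0255] foot 0.04264246217522336
26.07 False [0.5252 0.0995 0.0929] [-4.0256  0.9783  9.4607] [0.1759 0.6139 0.0038] foot 0.040924652800836105
```

Run:
```python
from h import *
import pickle
np.set_printoptions(precision=4,suppress=True)
robot.wait(.3)
s=robot.state();print(s['time'],s['position'],s['force'],s['wrist_torque'],s['tool_rot'])
c=capture('wrist'); save('w9.png',c['pixels'])
for n in ['top','scene']:
    c=capture(n); pickle.dump(c,open(n+'1.pkl','wb')); save(n+'1.png',c['pixels'])
```

```text
26.375 [0.5252 0.0995 0.0929] [-2.9501  1.65    9.6124] [ 0.1878  0.6428 -0.0214] [ 3.1408 -0.0005  1.3108]
```

View pics/w9.png

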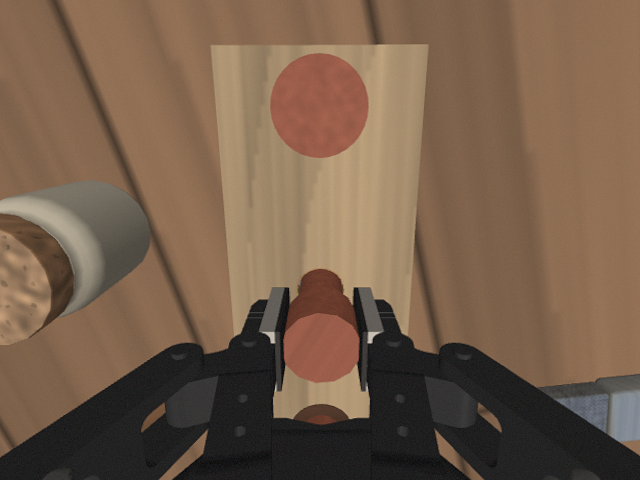

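The prop is seated with a steady 9.6 N on the bottom. I'll release, rise straight up and check the height.

Run:
```python
from h import *
import pickle
np.set_printoptions(precision=4,suppress=True)
robot.open_jaws()
s=robot.state()
x,y=s['position'][:2]
robot.line_to([x,y,.14],vel=.1); robot.line_to([x,y,.27],vel=.2)
robot.line_to([.40,-.02,.35],vel=.3); robot.wait(.2)
s=robot.state();print(s['time'],s['position'],s['force'])
for n in ['top','scene','wrist']:
    c=capture(n); pickle.dump(c,open(n+'2.pkl','wb')); save(n+'2.png',c['pixels'])
```

```text
29.55 [ 0.4006 -0.0193  0.3488] [-0.3851 -0.0515  0.2452]
```

View pics/top2.png

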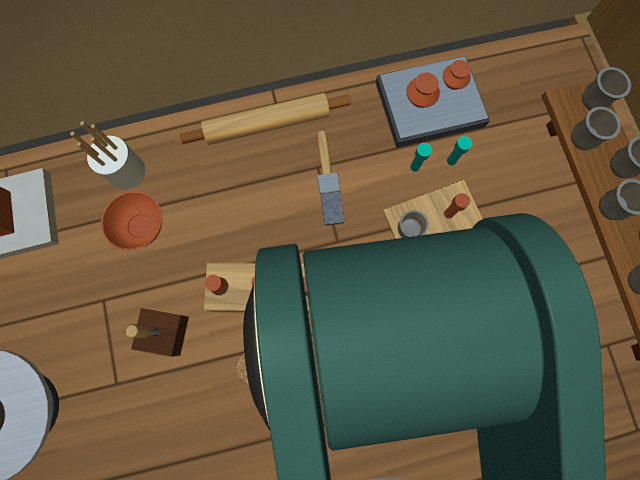

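View pics/scene2.png

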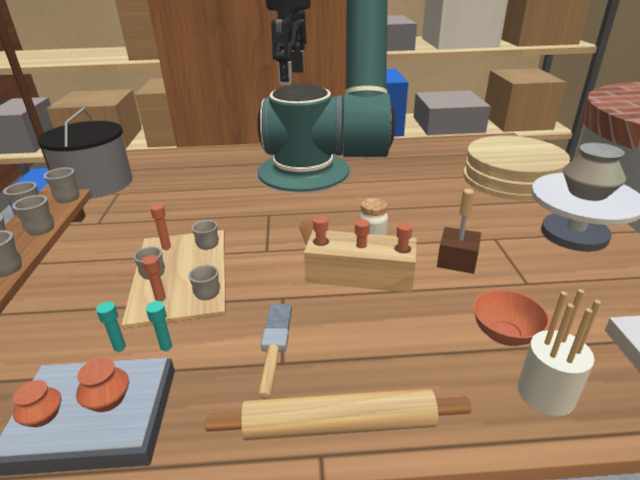

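View pics/wrist2.png

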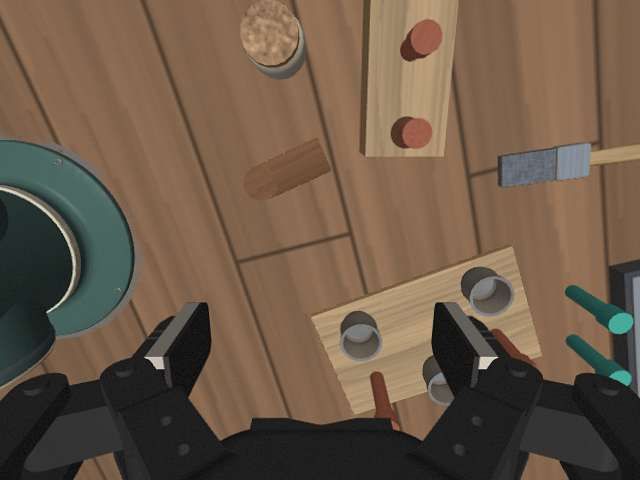

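In the scene view the three heads line up at (320,229), (362,233) and (404,237), and the rod is in its stand. A numeric level check comes before hand-in.

Run:
```python
from h import *
import pickle
np.set_printoptions(precision=4,suppress=True)
c=pickle.load(open('wrist2.pkl','rb')); P=cloud(c)
hsv=cv2.cvtColor(c['pixels'],cv2.COLOR_RGB2HSV); red=((hsv[...,0]<=11)|(hsv[...,0]>174))&(hsv[...,1]>110)
for (u,v) in [(427,36),(415,132)]:
    print('wrist top z',np.nanmean(P[v-7:v+8,u-7:u+8,2]),P[v-7:v+8,u-7:u+8].reshape(-1,3).mean(0))
    m=red&(abs(P[...,2]-.122)<.006); yy,xx=np.mgrid[:480,:640]; m&=np.hypot(xx-u,yy-v)<30
    uv=np.argwhere(m)[:,::-1]; print(plane(c,[uv.mean(0)],.122), m.sum())
for k in ['scene0.pkl','scene2.pkl']:
    c=pickle.load(open(k,'rb')); P=cloud(c); hsv=cv2.cvtColor(c['pixels'],cv2.COLOR_RGB2HSV); red=((hsv[...,0]<=11)|(hsv[...,0]>174))&(hsv[...,1]>110)
    for (u0,u1) in [(308,335),(350,375),(392,415)]:
        m=red&(P[...,2]>.08); m[:,:u0]=0; m[:,u1:]=0; m[:205]=0;m[260:]=0
        if m.sum()>30:
            uv=np.argwhere(m)[:,::-1]; print(k,m.sum(),'zmax',np.percentile(P[m][:,2],96),'top row',uv[:,1].min(),'cols',uv[:,0].min(),uv[:,0].max())
    b=P[180:218,450:480].reshape(-1,3); b=b[b[:,2]>.105]; print('rod',b.mean(0),np.percentile(b[:,2],99))
```

```text
wrist top z 0.1232710474698648 [0.5275 0.0978 0.1233]
[[0.5258 0.0975 0.122 ]] 953
wrist top z 0.12237586390487479 [nan nan nan]
[[0.5042 0.02   0.122 ]] 740
scene0.pkl 281 zmax 0.12146168120186568 top row 217 cols 314 327
scene0.pkl 307 zmax 0.12185498166188874 top row 223 cols 397 412
rod [0.501  0.3055 0.1393] 0.16247505354998418
scene2.pkl 279 zmax 0.12136553130394755 top row 217 cols 314 327
scene2.pkl 287 zmax 0.12258839273316623 top row 220 cols 355 369
scene2.pkl 310 zmax 0.12156302148461794 top row 223 cols 397 412
rod [0.5007 0.3055 0.1392] 0.1628493315573644
```

```bash
python3 -c "
from plant import workorder
print(workorder.sign_off())"
```

```text
the job is handed in; nothing more can be done
None
```

The short prop is fully home in the socket, level with its neighbours, and I handed the job in at about 30 s of the 69 s allowed. Sign-off gave no verdict.

- **Probing:** I took the rod from its stand and felt the bottom at tip z≈0.041 m with a steady 5–6 N, so the socket is 30 mm deep. The camera depth showed the bottom at the same height. I put the rod back in its stand before touching any prop.
- **Fitting:** I pressed in only the 80 mm short prop, watching the wrist force, until the bottom pushed back with about 9.6 N. My coarse force samples showed no clear peak at the catch.
- **Last checks:** The fitted prop's top measured 122.6–123.3 mm above the bench, and its two neighbours 121.4–122.4 mm, which is level within measuring noise. It stands 80.5 mm from one neighbour (80 mm expected). The rod matched its starting position within 0.5 mm.
- **Less firmly checked:** The other two spare props, the cups and the tools looked unmoved in the final pictures, but I did not measure them again.
- **Disagreements:** The top and wrist cameras differed by up to 2 mm. I resolved this by aligning the prop to the hole within a single wrist picture.

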